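# Nest the right brass blank and index the drilling table under the drill

### The arm

A 6-joint arm with a two-finger parallel gripper is mounted at the origin on a cart in front of the work surface, level with it; the furniture and walls round the work are solid. World frame = base frame: x ahead of the robot, y to its left, z up, the work surface at z = 0. Lengths are in m, angles in rad, forces in N, time in s.
With the tool pointing down it reaches from about 0.35 to 0.975 m from the base axis. Payload 4.9 kg.
Tool frame: the origin (TCP) lies between the finger pads; the fingertips stand 19 mm ahead of it and the grasp point (between the pads) is the TCP; z points along the fingers, y is the line along which they close (so a half turn about z gives the same grasp; the last joint's range is limited). The gripper opens to 85 mm and grips with 20 to 120 N. Pads are 22 mm wide; open, the fingers measure 114 mm over their backs; the gripper's body (76 mm by 85 mm) begins 54 mm behind the grasp point. The pads swing forward as they close: fully open they stand 13 mm farther back than shut.
Start: joints at [0.991, 0.053, 1.613, -0, 1.476, -0.119], TCP at [0.278, 0.56, 0.25] pointing down, gripper open.
Joint ranges: [-3.01, 3.01], [-1.01, 2.22], [0.06, 2.58], [-1.02, 4.17], [0.09, 2.62], [-3.14, 3.14]. Speed limits (rad/s): [2.57, 2.57, 3.14, 3.14, 3.14, 3.14].

### API

Orientations are given as a rotation vector (axis times angle).
In Python, from station import ctrl gives the robot as it stands. The module is installed in compiled form; this text tells all that it offers.
- The arm moves only by the tool servo_tool, never from a script. Its argument "increments" is a list that holds one entry, the list of rows, each a list of 5 numbers: the finger opening in cm, from 0 to 8.54, then the shift along the tool's x, y, z in cm, then the turn about the tool's z in degrees. A call has 1 to 5 rows; each row is the pose to reach, as a shift and turn from the pose commanded when the call began, along the tool's axes at that moment; what a row does not reach only later rows make up. A row lasts 1/10 s, in which the tool goes at most 50 mm and 8.59 degrees, less where a joint would pass 70% of its speed; a pose out of reach is approached as far as the arm can. A call with a gripper value outside its range is refused whole. The fingers move at their own pace and stop on an object; "newtons" is the grip in N (left out, the last holds). Time passes only in rows, so rows that repeat a pose let the fingers close. It gives the time, the measured TCP pose, the force, the opening and the grip force at its end, in the units of the state.
- ctrl.get_obs(): the state, without advancing time (a new reading comes with each control period).
- ctrl.get_image(name): name is "scene" or "side" or "wrist"; returns a dict with "img" (400x640x3 uint8, red, green, blue), "fx", "fy", "cx", "cy" (pixels), "rvec" (rotation vector, rad) and "tvec" (3), from world to camera coordinates, as OpenCV has them; the wrist camera has in their place "mount" (4x4, takes a point from camera to tool coordinates, whose origin is the TCP and whose axes are the flange's). Camera axes: x right, y down, z forward; pixel columns grow to the right and rows downward; lengths in m; the calibration is good to about 2 mm. A picture is of the moment at which its call begins: read the wrist's pose just before it. There is no depth.
- ctrl.finish_job(): hands the job in; it is judged then, once.
The state is a dict: "t": time; "q": joint angles; "dq": joint speeds; "effort": joint torques, N m; "tool_pos": TCP position; "tool_rot": TCP orientation; "contact_force": force on the tool from outside, world axes, zero at the start; "wrist_torque": the same for the moment, N m; "opening": finger opening in m; "grip_force": force on a finger pad.
Only numpy, scipy, OpenCV 4.12 (cv2) and the standard library are available. Lean on these libraries where they do the work, as an engineer would, in place of code of your own. Each camera call takes 0.05 s, during which the arm holds its last target. There are 200 camera calls.

### The job

One of the three turned brass blanks is to be drilled through its centre: the one whose round flange just fills the nest of the drilling stand's sliding table. Seat it in the nest, flange flush and let go of it, then take the table's black knob and push the table towards the drill until you feel the ball detent click into its notch, which puts the nest right under the bit. The detent alone does not hold against the drill, so finish with the table held still at the notch, still gripping the knob; leave the other blanks and the tools where they lie and do not knock the drill.

Things in the scene. Friction and masses are not known exactly. Their poses are not given: they have to be found in the camera images.
- stand: Small grey metal drilling stand fixed in the tray: a low bed 200 mm long, 76 mm wide (110 over its feet), with two steel guides on which the table slides. x axis: the way the table slides in under the drill, roughly away from the robot; z up. Origin on the tray, below the nest as it lies at joint value 0. The column (224 mm high) stands on the left (+y), 66 mm off the centre line.
- table_slide (a joint): The sliding table, a metal plate 56 mm wide, 163 mm long, its top 33 mm above the tray. 0 = drawn out towards the robot; grows in metres as it is pushed in along the stand's x; stop at 0.130. Starts between 0 and 0.012, drags with about 3 N and stays where it is left.
- detent (a point): The spring-loaded steel ball (9 mm) of the plunger in the bracket on the bed's left side, 26 mm above the tray. It rides on the table's left flank and drops into a 7 mm wide notch when the nest is under the bit, at a joint value of 0.090 to 0.110 (the head is clamped at another place for each job). Pushing the table out of it takes 10 to 14 N either way and moves it about 2 mm first; within about 3 mm the ball pulls the table in with a few N.
- nest (a point): Centre of the mouth of the nest on the sliding table: a round, flat-bottomed pocket 41.5 mm across and 8 mm deep with a 1.5 mm lead-in chamfer, in a steel plate with a screw at each corner. This point is level with the plate's top, 33 mm above the tray; it moves with the table.
- knob (a point): Middle of the table's upright black knob, 17 mm in diameter, 30 mm tall (36 to 66 mm above the tray, this point 54 mm), on a washer 22 mm across, on the table's centre line at its near end, 105 mm behind the nest. The table's top round it is 33 mm above the tray; the plunger body on the left stays below that.
- drill_tip (a point): Tip of the bit, on the drill's axis and on the table's centre line, 64 mm above the tray. The notch holds the nest's centre exactly below it.
- drill: The handpiece: vertical barrel 20 mm in diameter, from 96 mm to 222 mm above the tray, with a thin bit below it; the clamp round it is 33 mm across, 145 to 175 mm above the tray. Origin on the barrel's side towards the column.
- blank_40: Turned brass blank that fits the nest: round flange 40 mm in diameter and 8 mm thick, on it a boss 24 mm in diameter and 16 mm tall (24 mm tall in all), with a centre-punch mark. Stands on its flange in the tray, boss up; origin at the centre of its underside, z up through the boss. About 0.13 kg.
- blank_34: Like blank_40 with the same boss, but the flange is 34 mm: too small, it rattles in the nest. Origin at the centre of its underside.
- blank_46: Like blank_40 with the same boss, but the flange is 46 mm: too large for the nest. Origin at the centre of its underside.
- bench_block: Bystander: steel bench block, 75x75x22 mm, origin under its centre.
- solder_spool: Bystander: spool of wire, 52 mm across and 28 mm tall, origin under its centre.
- flux_brush: Bystander: scratch brush with wooden handle, 15x150x23 mm, origin under its centre.
- ring_mandrel: Bystander: tapered steel ring mandrel, 27x316x27 mm, origin under its centre, along the near side of the tray. The tray all this lies in has wooden walls about 65 mm high; a wooden bench pin juts out over its left part and a vice over its far right corner, roughly 0.25 to 0.4 m above it, so enter from the near side and from above.
- tweezers: Bystander: steel tweezers, 15x140x10 mm, origin under the centre.
- cutters_yellow: Bystander: cutters with yellow handles, 38x138x12 mm, origin under the centre.
- pliers_teal: Bystander: flat-nose pliers with teal handles, 36x149x12 mm, origin under the centre.

How it is judged:
By the outcome, as a careful person would: the job done as asked, in the order asked, and still so for the second after the job is handed in, while the arm keeps its last pose, push and grip.
It also fails if it takes over 64 s, if anything falls off the work surface, if the arm or the gripper's body presses on something with over 40 N, if the wrist force passes 120 N, or if a joint passes its speed limit or range.

## Working session

There is one attempt and no reset: what is moved stays moved. The work goes in short steps, Python scripts to look and compute and a tool call to move; the robot and the scene stay as the last step left them, time stands still between calls to the robot, and variables do not carry over. Pictures are saved under pics/ and viewed, at most 10 in all, crops included, and the job is handed in when it is done.

Besides the shell and the picture viewer there is one more tool, called after "Call:" by a JSON object that holds its "api" and its "payload". servo_tool: Moves the arm, as the interface text tells. Its arguments: {"type":"object","properties":{"increments":{"type":"array"},"newtons":{"type":"number"}},"required":["increments"]}

```bash
mkdir -p pics; cat > h.py <<'E'
import numpy as np, cv2
from station import ctrl
from scipy.spatial.transform import Rotation as R
def ray(im,u,v,T=None):
    d=np.array([(u-im['cx'])/im['fx'],(v-im['cy'])/im['fy'],1.])
    if T is None:
        M=cv2.Rodrigues(np.array(im['rvec'],float))[0]; return -M.T@np.array(im['tvec']).ravel(), M.T@d
    return T[:3,3],T[:3,:3]@d
def wristT(im,o):
    T=np.eye(4);T[:3,:3]=R.from_rotvec(o['tool_rot']).as_matrix();T[:3,3]=o['tool_pos'];return T@np.array(im['mount'])
def atz(im,u,v,z,T=None):
    c,d=ray(im,u,v,T); return c+d*(z-c[2])/d[2]
def save(im,n): cv2.imwrite(f'pics/{n}.png',im['img'][:,:,::-1])
E
python3 - <<'E'
from h import *
o=ctrl.get_obs();print(o)
import pickle
D={}
for n in('scene','side','wrist'):
    im=ctrl.get_image(n);save(im,n+'0');D[n]=im
    print(n,{k:np.round(v,3).tolist() for k,v in im.items() if k!='img'})
pickle.dump((o,D),open('d0.pkl','wb'))
E
```

```text
{'t': 0.0, 'q': array([ 9.91008838e-01,  5.33573718e-02,  1.61431608e+00, -4.84511606e-06,
        1.47600519e+00, -1.19006676e-01]), 'dq': array([ 1.83351365e-03,  2.10471776e-06,  2.19899847e-03, -6.34487244e-05,
        6.21976363e-05,  2.38421452e-05]), 'effort': array([-1.04882536e-03, -3.93688560e+01, -3.70172882e+01, -3.82500812e-04,
        6.97395517e-03,  6.92566857e-06]), 'tool_pos': array([0.27758108, 0.55931262, 0.24904948]), 'tool_rot': array([-0.71724357, -3.05789122,  0.00308058]), 'contact_force': array([-0.0074014 , -1.31130338,  0.15813533]), 'wrist_torque': array([-0.02391788, -0.02972165,  0.02367557]), 'grip_force': 0.0, 'opening': 0.08538595273086967}
scene {'fx': 437.495, 'fy': 437.495, 'cx': 324.18, 'cy': 198.527, 'rvec': [2.082, -1.269, 0.518], 'tvec': [-0.134, 0.459, 0.709]}
side {'fx': 419.336, 'fy': 419.336, 'cx': 323.787, 'cy': 201.458, 'rvec': [2.02, -0.4, 0.273], 'tvec': [-0.43, 0.218, 0.727]}
wrist {'fx': 298.912, 'fy': 298.912, 'cx': 315.845, 'cy': 202.878, 'mount': [[0.0, -0.946, -0.324, 0.084], [1.0, 0.001, -0.001, 0.001], [0.001, -0.324, 0.946, -0.123], [0.0, 0.0, 0.0, 1.0]]}
```

View pics/scene0.png

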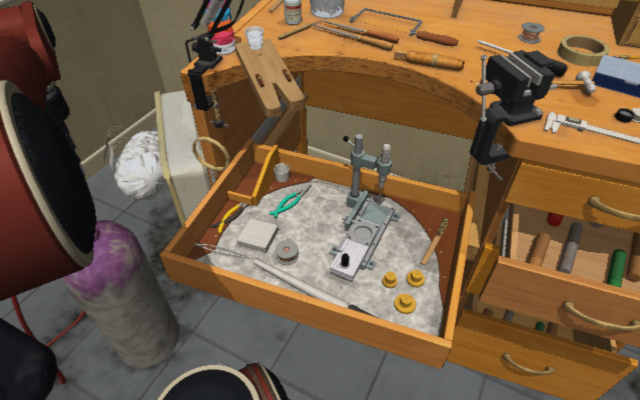

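View pics/side0.png

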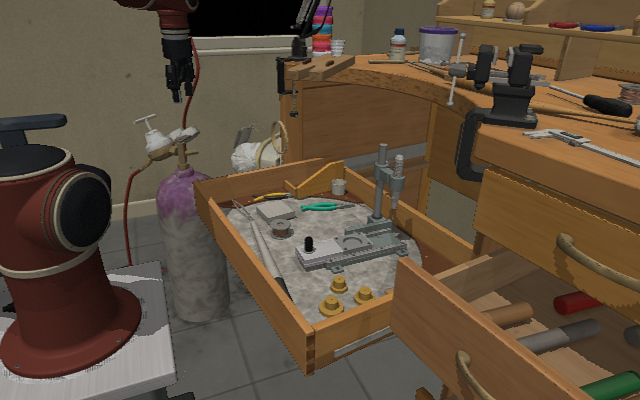

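The scene view shows the blanks at about (390,279), (415,278) and (405,302), the knob at (345,259), the nest at (362,236) and the drill at (381,180). The side view shows the blanks at (339,285), (364,296) and (331,306), and the knob at (309,243).

```bash
python3 - <<'E'
from h import *
import pickle
o,D=pickle.load(open('d0.pkl','rb'))
for n,pts in dict(scene=[(390,275,.024),(416,274,.024),(405,297,.024),(345,254,.066),(362,236,.033),(285,243,.028),(265,262,.02)],side=[(340,279,.024),(365,290,.024),(331,299,.024),(309,238,.066),(354,241,.033),(281,222,.028)]).items():
    for p in pts: print(n,p,atz(D[n],*p).round(3))
E
```

```text
scene (390, 275, 0.024) [ 0.468 -0.073  0.024]
scene (416, 274, 0.024) [ 0.497 -0.122  0.024]
scene (405, 297, 0.024) [ 0.431 -0.121  0.024]
scene (345, 254, 0.066) [0.445 0.027 0.066]
scene (362, 236, 0.033) [0.533 0.024 0.033]
scene (285, 243, 0.028) [0.436 0.175 0.028]
scene (265, 262, 0.02) [0.374 0.191 0.02 ]
side (340, 279, 0.024) [ 0.47  -0.075  0.024]
side (365, 290, 0.024) [ 0.5   -0.123  0.024]
side (331, 299, 0.024) [ 0.43  -0.122  0.024]
side (309, 238, 0.066) [0.444 0.025 0.066]
side (354, 241, 0.033) [0.551 0.026 0.033]
side (281, 222, 0.028) [0.429 0.172 0.028]
```

Call:
{"api": "servo_tool", "payload": {"increments": [[[8.5,-3,-3.3,0,-5],[8.5,-6,-6.6,0,-11],[8.5,-9,-9.9,0,-17],[8.5,-12.5,-13.5,0,-23],[8.5,-16,-17.5,0,-26.4]]]}}

```text
t: 0.65
tool_pos: [0.3426, 0.3334, 0.2499]
tool_rot: [0.006, -3.142, 0.001]
contact_force: [0.8, -0.1, -0.1]
opening: 0.0854
grip_force: 0.0
```

Call:
{"api": "servo_tool", "payload": {"increments": [[[8.5,-1,-4.8,0,0],[8.5,-2,-9.6,0,0],[8.5,-4,-14.3,0,0],[8.5,-6,-18.7,0,0],[8.5,-7.5,-23,0,0]]]}}

```text
t: 1.15
tool_pos: [0.4179, 0.1031, 0.2503]
tool_rot: [0.001, 3.141, 0.0]
contact_force: [-0.0, 1.1, 0.2]
opening: 0.0852
grip_force: 0.0
```

Call:
{"api": "servo_tool", "payload": {"increments": [[[8.5,-1,-4.5,0.5,0],[8.5,-2.5,-9,1.5,0],[8.5,-3,-13,2.5,0],[8.5,-3,-14.3,3,0],[8.5,-3,-14.3,3,0]]]}}

```text
t: 1.65
tool_pos: [0.4468, -0.0389, 0.219]
tool_rot: [-0.005, -3.139, -0.001]
contact_force: [0.6, 0.7, 0.9]
opening: 0.0852
grip_force: 0.0
```

```bash
python3 - <<'E'
from h import *
import pickle
o=ctrl.get_obs();im=ctrl.get_image('wrist');save(im,'w1');pickle.dump((o,im),open('d1.pkl','wb'))
print(o['tool_pos'],o['tool_rot'],o['t'])
E
```

```text
[ 0.44679991 -0.03886735  0.21902126] [-5.16274153e-03 -3.13906061e+00 -1.40023347e-03] 1.65
```

View pics/w1.png

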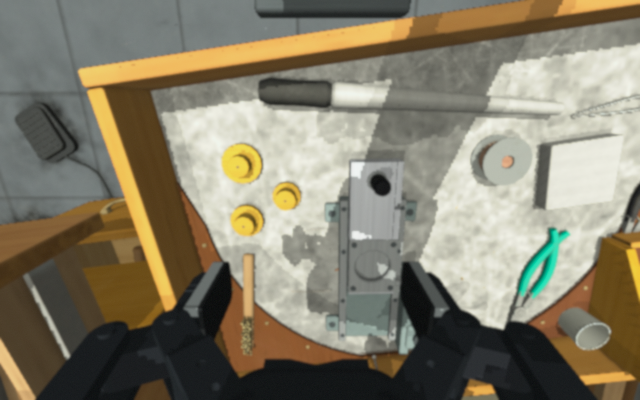

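The wrist view (robot side at the top, +Y to the right) shows the blanks at (242,163), (286,196) and (247,220). The knob is at (380,184) and the nest at (373,264). I'll measure the flanges by colour.

```bash
python3 - <<'E'
from h import *
import pickle
o,im=pickle.load(open('d1.pkl','rb'));T=wristT(im,o)
h=cv2.cvtColor(im['img'],cv2.COLOR_RGB2HSV)
m=((h[...,0]>15)&(h[...,0]<32)&(h[...,1]>120)).astype(np.uint8)
m[:,:205]=0;m[:,310:]=0;m[:135]=0;m[242:]=0
n,l,s,c=cv2.connectedComponentsWithStats(m)
for i in range(1,n):
    if s[i,4]<150: continue
    x,y,w,hh,a=s[i]
    L=atz(im,x-.5,y+hh/2,.006,T);Rr=atz(im,x+w-.5,y+hh/2,.006,T)
    # hull of flange: project model for each diameter and position, compare with mask
    ys,xs=np.where(l==i)
    best=[]
    from scipy.optimize import minimize
    def proj(P):
        Q=(P-T[:3,3])@T[:3,:3];return np.c_[Q[:,0]/Q[:,2]*im['fx']+im['cx'],Q[:,1]/Q[:,2]*im['fy']+im['cy']]
    t=np.linspace(0,2*np.pi,60)
    def cost(p,S=8):
        g=np.zeros((110*S,110*S),np.uint8)
        for d,z0,z1 in((p[2],0,.008),(.024,.008,.024)):
            P=np.vstack([np.c_[p[0]+d/2*np.cos(t),p[1]+d/2*np.sin(t),0*t+z] for z in(z0,z1)])
            q=(proj(P)-[205-.5,135-.5])*S
            cv2.fillConvexPoly(g,cv2.convexHull(q.astype(np.float32)).round().astype(np.int32),255)
        a=cv2.resize(g,(110,110),interpolation=cv2.INTER_AREA)/255.
        return np.abs(a-(l[135:245,205:315]==i)).sum()
    ctr=(L+Rr)/2
    for d in(.034,.040,.046):
        r=min((minimize(lambda p:cost([p[0],p[1],d]),ctr[:2]+[dx,0],method='Nelder-Mead',options=dict(initial_simplex=[ctr[:2]+[dx,0],ctr[:2]+[dx+.006,0],ctr[:2]+[dx,.006]])) for dx in(-.004,.004)),key=lambda r:r.fun)
        best.append((d,r.x.round(4),round(r.fun,1)))
    print(c[i].round(1),s[i],'w',round((Rr-L)[1]*-1,4),best)
g=im['img'][145:365,300:440,::-1]
cv2.imwrite('pics/w1c.png',cv2.resize(g,None,fx=2.7,fy=2.7,interpolation=cv2.INTER_CUBIC)[:594])
E
```

```text
[241.5 163. ] [ 222  144   40   39 1224] w -0.0455 [(0.034, array([ 0.4264, -0.1251]), np.float64(449.3)), (0.04, array([ 0.4289, -0.1235]), np.float64(185.8)), (0.046, array([ 0.431, -0.123]), np.float64(124.8))]
[286.1 195.6] [273 183  27  27 584] w -0.0319 [(0.034, array([ 0.4703, -0.0736]), np.float64(106.3)), (0.04, array([ 0.4734, -0.0728]), np.float64(337.5)), (0.046, array([ 0.4762, -0.0724]), np.float64(613.4))]
[246.7 220.1] [231 205  33  31 778] w -0.04 [(0.034, array([ 0.4992, -0.1221]), np.float64(92.7)), (0.04, array([ 0.5014, -0.1228]), np.float64(107.3)), (0.046, array([ 0.5045, -0.1221]), np.float64(362.7))]
```

View pics/w1c.png

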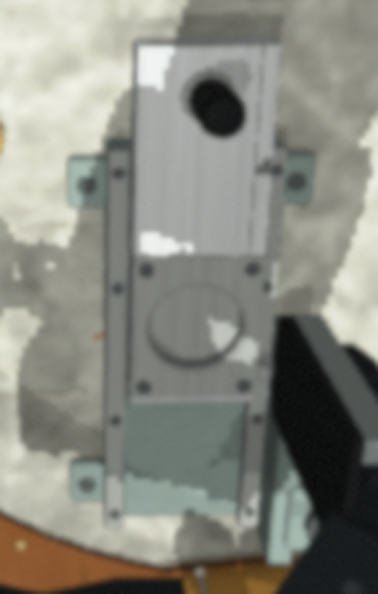

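blank_40 is the far-right one, at about (0.501, -0.1225). The crop shows the nest circle at about (195,325), its plate screws at (147,269), (253,268), (143,387) and (243,386), and the knob top at (222,108).

```bash
python3 - <<'E'
from h import *
import pickle
o,im=pickle.load(open('d1.pkl','rb'));T=wristT(im,o)
f=lambda x,y,z:atz(im,300+x/2.7-.5,145+y/2.7-.5,z,T)
S=np.array([f(*p,.034) for p in[(147,269),(253,268),(143,387),(243,386)]])
print(S.round(4),S.mean(0),np.degrees(np.arctan2(*(S[2:].mean(0)-S[:2].mean(0))[[1,0]])))
print('nest',f(195,325,.033),'knob',f(222,110,.066))
print('edge',f(134,45,.033),f(134,255,.033), 'guide',f(118,173,.034),f(114,515,.034))
E
```

```text
[[0.5185 0.0052 0.034 ]
 [0.5181 0.0501 0.034 ]
 [0.5769 0.0057 0.034 ]
 [0.5765 0.0503 0.034 ]] [0.54748525 0.02782104 0.034     ] 0.3146477939245351
nest [0.54605805 0.02730993 0.033     ] knob [0.44001738 0.02500595 0.066     ]
edge [ 0.42296559 -0.00330448  0.033     ] [ 5.12402018e-01 -3.70270910e-04  3.30000000e-02] guide [ 0.47521077 -0.00819764  0.034     ] [ 0.6479022  -0.00553097  0.034     ]
```

Call:
{"api": "servo_tool", "payload": {"increments": [[[4.5,-1.5,-3,2,0],[4.5,-3,-6,4,0],[4.5,-4,-8.3,6,0],[4.5,-4,-8.3,7,0],[4.5,-4,-8.3,7,0]]]}}

```text
t: 2.2
tool_pos: [0.4867, -0.119, 0.1488]
tool_rot: [0.002, -3.138, -0.003]
contact_force: [0.9, -0.3, 0.3]
opening: 0.0447
grip_force: 0.0
```

```bash
python3 - <<'E'
from h import *
import pickle
o=ctrl.get_obs();im=ctrl.get_image('wrist');save(im,'w2');pickle.dump((o,im),open('d2.pkl','wb'))
print(o['tool_pos'],o['tool_rot'],o['t'],o['opening'])
E
```

```text
[ 0.48672534 -0.1190043   0.14876764] [ 2.01875423e-03 -3.13842626e+00 -3.22423256e-03] 2.2 0.04468937412001591
```

View pics/w2.png

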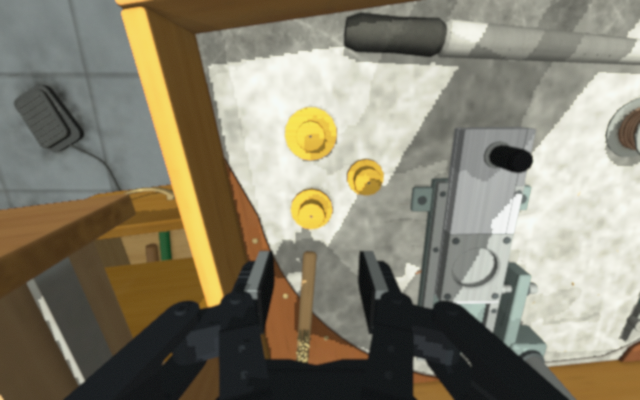

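The target blank is at (312,210), between the fingers' lines. I'll refine its position by the same model fit.

```bash
cat > fit.py <<'E'
from h import *
from scipy.optimize import minimize
def fit(im,T,box,guess,d=.04,z=0.):
    x0,y0,x1,y1=box; S=8;W,H=x1-x0,y1-y0
    h=cv2.cvtColor(im['img'],cv2.COLOR_RGB2HSV)
    m=((h[...,0]>15)&(h[...,0]<32)&(h[...,1]>120))[y0:y1,x0:x1]
    t=np.linspace(0,2*np.pi,60)
    def cost(p):
        g=np.zeros((H*S,W*S),np.uint8)
        for D,a,b in((d,0,.008),(.024,.008,.024)):
            P=np.vstack([np.c_[p[0]+D/2*np.cos(t),p[1]+D/2*np.sin(t),0*t+z+c] for c in(a,b)])
            Q=(P-T[:3,3])@T[:3,:3]
            q=(np.c_[Q[:,0]/Q[:,2]*im['fx']+im['cx'],Q[:,1]/Q[:,2]*im['fy']+im['cy']]-[x0-.5,y0-.5])*S
            cv2.fillConvexPoly(g,cv2.convexHull(q.astype(np.float32)).round().astype(np.int32),255)
        return np.abs(cv2.resize(g,(W,H),interpolation=cv2.INTER_AREA)/255.-m).sum()
    g=np.array(guess)
    r=minimize(cost,g,method='Nelder-Mead',options=dict(initial_simplex=[g-.003,g+[.005,0],g+[0,.005]]))
    return r.x,r.fun,m.sum()
E
python3 - <<'E'
from fit import *
import pickle
o,im=pickle.load(open('d2.pkl','rb'));T=wristT(im,o)
for d in(.034,.04,.046): print(d,fit(im,T,(285,180,340,240),[.5,-.1225],d))
E
```

```text
0.034 (array([ 0.49949219, -0.12204347]), np.float64(196.41960784313727), np.int64(1277))
0.04 (array([ 0.50120365, -0.12268992]), np.float64(145.12156862745098), np.int64(1277))
0.046 (array([ 0.5044864 , -0.12252948]), np.float64(566.8627450980392), np.int64(1277))
```

Call:
{"api": "servo_tool", "payload": {"increments": [[[4.2,-1.0,-0.3,4,0],[4.2,-1.45,-0.37,8,0],[4.2,-1.45,-0.37,10.5,0],[4.2,-1.45,-0.37,11.2,0],[4.2,-1.45,-0.37,11.2,0]]]}}

```text
t: 2.75
tool_pos: [0.502, -0.1234, 0.0386]
tool_rot: [0.002, -3.141, -0.001]
contact_force: [-0.3, 0.9, 0.2]
opening: 0.0419
grip_force: 0.0
```

Call:
{"api": "servo_tool", "payload": {"increments": [[[4.2,0.1,0.05,0.8,0],[2.2,0.1,0.05,0.8,0],[2.2,0.1,0.05,0.8,0],[2.2,0.1,0.05,0.8,0],[2.2,0.1,0.05,0.8,0]]], "newtons": 50}}

```text
t: 3.25
tool_pos: [0.5017, -0.1242, 0.0315]
tool_rot: [0.0, 3.14, -0.0]
contact_force: [-1.3, 1.8, 5.8]
opening: 0.0226
grip_force: 25.9
```

Call:
{"api": "servo_tool", "payload": {"increments": [[[1.5,0,0,0,0],[1.5,0,0,0,0],[1.5,0,0,-2,0],[1.5,0,0,-6,0],[1.5,0,0,-9,0]]]}}

```text
t: 3.75
tool_pos: [0.501, -0.1243, 0.1215]
tool_rot: [0.0, 3.141, -0.001]
contact_force: [0.3, 0.1, -2.2]
opening: 0.0214
grip_force: 49.1
```

Call:
{"api": "servo_tool", "payload": {"increments": [[[1.5,1,4,-0.5,0],[1.5,2,8.5,-0.5,0],[1.5,2,13,-0.5,0],[1.5,2,15,0,0],[1.5,2,15,0,0]]]}}

```text
t: 4.25
tool_pos: [0.4801, 0.028, 0.1194]
tool_rot: [0.006, -3.14, -0.001]
contact_force: [0.6, -0.0, -1.5]
opening: 0.0216
grip_force: 49.4
```

```bash
python3 - <<'E'
from h import *
import pickle
o=ctrl.get_obs();im=ctrl.get_image('wrist');save(im,'w3');pickle.dump((o,im),open('d3.pkl','wb'))
print(o['tool_pos'],o['tool_rot'],o['t'],o['opening'])
E
```

```text
[0.48009211 0.02804983 0.11943808] [ 5.77226011e-03 -3.14039788e+00 -5.23162323e-04] 4.25 0.021628849809172592
```

View pics/w3.png

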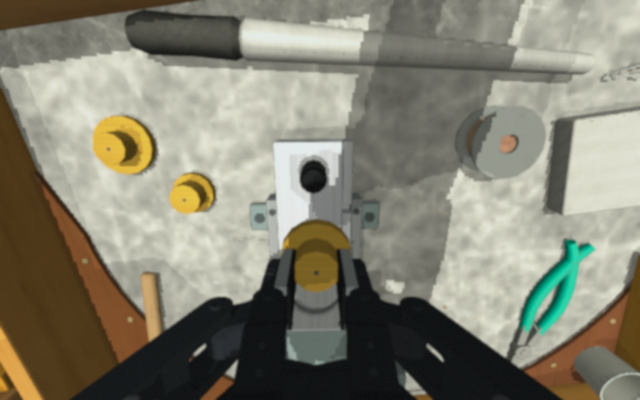

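Blank is held, with its punch mark at (316,272). The nest's far arc shows below it near (316,308). I'll enlarge that region.

```bash
python3 - <<'E'
from h import *
import pickle
o,im=pickle.load(open('d3.pkl','rb'))
cv2.imwrite('pics/w3c.png',cv2.resize(im['img'][215:345,260:370,::-1],None,fx=4.6,fy=4.6,interpolation=cv2.INTER_CUBIC))
o,im=pickle.load(open('d2.pkl','rb'))
E
```

```text
(no output)
```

View pics/w3c.png

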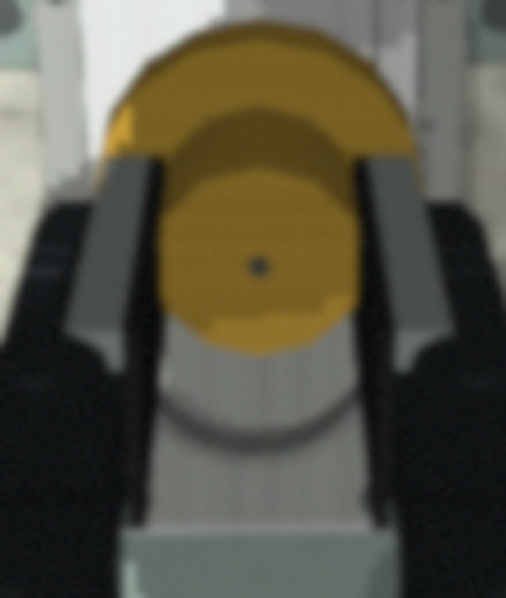

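```bash
python3 - <<'E'
from h import *
import pickle
o,im=pickle.load(open('d3.pkl','rb'));T=wristT(im,o)
f=lambda x,y,z:atz(im,260+x/4.6-.5,215+y/4.6-.5,z,T)
p=o['tool_pos']
print('punch',f(259,266,p[2]-.0315+.024)-p)
for y in(436,444,453): print('arc',f(260,y,.033))
print('edge',f(260,528,.033)); print('tip flange near',f(259,22,p[2]-.0315+.004)-p)
print('arcpts',f(160,400,.033),f(358,398,.033))
print('table sides',f(86,60,.033),f(424,60,.033),'plate',f(122,530,.033),f(398,530,.033))
o,im=pickle.load(open('d1.pkl','rb'));T=wristT(im,o)
f=lambda x,y,z:atz(im,300+x/2.7-.5,145+y/2.7-.5,z,T)
print('w1 edge far',f(187,400,.033),'near',f(205,43,.033),'nest sides',f(150,325,.033),f(243,320,.033),'far/near',f(195,366,.033),f(195,283,.033))
E
```

```text
punch [-0.0015624   0.00075015 -0.0075    ]
arc [0.56341677 0.02924568 0.033     ]
arc [0.56518579 0.02925316 0.033     ]
arc [0.5671855  0.02926161 0.033     ]
edge [0.58425464 0.02933373 0.033     ]
tip flange near [-0.02221614  0.00064831 -0.0275    ]
arcpts [0.55563876 0.01104062 0.033     ] [0.55503864 0.04700655 0.033     ]
table sides [4.88533298e-01 4.69989141e-05 3.30000000e-02] [0.48828642 0.05614451 0.033     ] plate [0.5848445  0.00331436 0.033     ] [0.58459544 0.05535161 0.033     ]
w1 edge far [0.58447049 0.02589452 0.033     ] near [0.42226511 0.02411027 0.033     ] nest sides [0.54600391 0.00770302 0.033     ] [0.54364658 0.04803517 0.033     ] far/near [0.56673357 0.0284897  0.033     ] [0.5256575  0.02614585 0.033     ]
```

Call:
{"api": "servo_tool", "payload": {"increments": [[[1.5,-3,0,1,0],[1.5,-6,0,2,0],[1.5,-6.77,0.02,3.5,0],[1.5,-6.77,0.02,4.5,0],[1.5,-6.77,0.02,4.5,0]]]}}

```text
t: 4.8
tool_pos: [0.5469, 0.0253, 0.073]
tool_rot: [-0.002, -3.137, -0.0]
contact_force: [-0.6, -0.0, -1.6]
opening: 0.0215
grip_force: 49.4
```

Call:
{"api": "servo_tool", "payload": {"increments": [[[1.5,0,0,0,0],[1.5,0,0,0,0]]]}}

```text
t: 5.0
tool_pos: [0.5487, 0.0258, 0.076]
tool_rot: [0.001, 3.141, -0.0]
contact_force: [-0.9, -0.1, -1.0]
opening: 0.0215
grip_force: 49.4
```

```bash
python3 - <<'E'
from h import *
import pickle
P=[]
for k in range(6):
    o=ctrl.get_obs();im=ctrl.get_image('wrist');P.append(np.r_[o['tool_pos'],o['tool_rot']]);print(P[-1].round(4))
save(im,'w4');pickle.dump((o,im),open('d4.pkl','wb'))
cv2.imwrite('pics/w4c.png',cv2.resize(im['img'][215:345,260:370,::-1],None,fx=4.6,fy=4.6,interpolation=cv2.INTER_CUBIC))
E
```

```text
[ 5.4870e-01  2.5800e-02  7.6000e-02  7.0000e-04  3.1405e+00 -3.0000e-04]
[ 5.4890e-01  2.5900e-02  7.6200e-02  4.0000e-04  3.1402e+00 -3.0000e-04]
[ 5.4890e-01  2.6000e-02  7.6300e-02  2.0000e-04  3.1401e+00 -3.0000e-04]
[ 5.4900e-01  2.6100e-02  7.6200e-02  1.0000e-04  3.1401e+00 -3.0000e-04]
[ 5.4890e-01  2.6100e-02  7.6100e-02 -1.0000e-04  3.1403e+00 -2.0000e-04]
[ 5.4890e-01  2.6200e-02  7.5900e-02 -1.0000e-04  3.1406e+00 -1.0000e-04]
```

View pics/w4c.png

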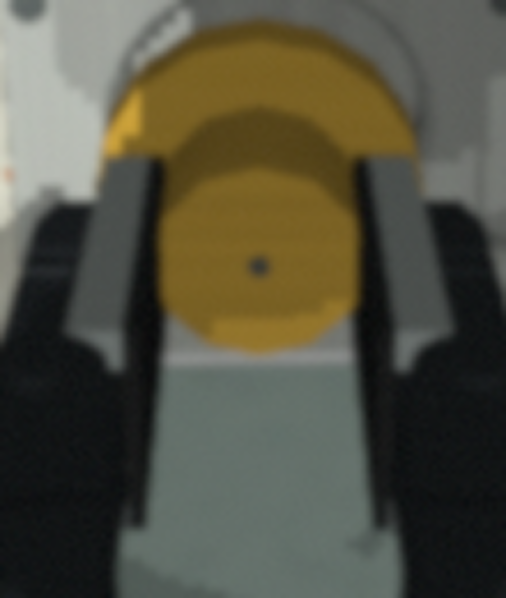

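The nest rim (118 to 424, centre about 270) sits right of the blank (259), so a small +y correction is needed.

```bash
python3 - <<'E'
from h import *
import pickle
o,im=pickle.load(open('d4.pkl','rb'));T=wristT(im,o);p=o['tool_pos']
f=lambda x,y,z:atz(im,260+x/4.6-.5,215+y/4.6-.5,z,T)
print('blank',f(259,266,p[2]-.0315+.024))
print('edge',f(260,365,.033),'rim',f(118,100,.033),f(424,100,.033),'screws',f(27,6,.034),f(500,4,.034))
# rim fit
A=np.array([f(x,y,.033)[:2] for x,y in[(118,100),(424,100),(130,62),(412,65),(148,30),(392,32)]])
from scipy.optimize import least_squares
for r in(.02075,.02225):print(least_squares(lambda c:np.hypot(*(A-c).T)-r,[.546,.028]).x)
print(ctrl.get_obs()['tool_pos'])
E
```

```text
blank [0.54735326 0.02693216 0.06844653]
edge [0.58574191 0.02703989 0.033     ] rim [0.54417967 0.00813468 0.033     ] [0.54413823 0.04881248 0.033     ] screws [ 0.53038681 -0.00305563  0.034     ] [0.53005426 0.0579419  0.034     ]
[0.5477568  0.02837436]
[0.5506197  0.02836468]
[0.54884552 0.02619444 0.07576435]
```

Call:
{"api": "servo_tool", "payload": {"increments": [[[1.5,0,0.1,0,0],[1.5,0,0.16,0.3,0],[1.5,0,0.16,0.7,0],[1.5,0,0.16,0.9,0],[1.5,0,0.16,0.9,0]]]}}

```text
t: 5.8
tool_pos: [0.5482, 0.0278, 0.0655]
tool_rot: [-0.0, -3.14, -0.0]
contact_force: [-1.2, 0.1, -2.4]
opening: 0.0215
grip_force: 49.4
```

Call:
{"api": "servo_tool", "payload": {"increments": [[[1.5,0,0,0,0],[1.5,0,0,0.1,0],[1.5,0,0,0.2,0],[1.5,0,0,0.3,0],[1.5,0,0,0.4,0]]]}}

```text
t: 6.3
tool_pos: [0.549, 0.0277, 0.0625]
tool_rot: [0.0, 3.141, -0.0]
contact_force: [0.4, 0.6, -1.3]
opening: 0.0215
grip_force: 49.4
```

Call:
{"api": "servo_tool", "payload": {"increments": [[[1.5,0,0,0.1,0],[1.5,0,0,0.2,0],[1.5,0,0,0.3,0],[1.5,0,0,0.4,0],[1.5,0,0,0.4,0]]]}}

```text
t: 6.8
tool_pos: [0.5489, 0.0277, 0.0583]
tool_rot: [0.0, 3.141, -0.0]
contact_force: [2.1, -0.7, -1.0]
opening: 0.0217
grip_force: 49.4
```

Call:
{"api": "servo_tool", "payload": {"increments": [[[1.5,0,0,0.1,0],[1.5,0,0,0.2,0],[1.5,0,0,0.25,0],[1.5,0,0,0.25,0]]]}}

```text
t: 7.2
tool_pos: [0.5491, 0.0277, 0.0567]
tool_rot: [-0.0, 3.141, -0.0]
contact_force: [-0.7, -0.5, 5.4]
opening: 0.0215
grip_force: 50.1
```

Bottomed at the expected height with 5 N. Now I release and raise.

Call:
{"api": "servo_tool", "payload": {"increments": [[[3,0,0,0,0],[4.2,0,0,0,0],[4.2,0,0,0,0],[4.2,0,0,-2,0],[4.2,0,0,-5,0]]]}}

```text
t: 7.7
tool_pos: [0.5464, 0.0279, 0.1035]
tool_rot: [-0.0, -3.135, -0.001]
contact_force: [-0.0, 0.3, 0.4]
opening: 0.0418
grip_force: 0.0
```

Call:
{"api": "servo_tool", "payload": {"increments": [[[4.2,4,0,-0.5,0],[4.2,8,0,-0.5,0],[4.2,10.5,0,-0.5,0],[4.2,10.5,0,-0.5,0],[4.2,10.5,0,-0.5,0]]]}}

```text
t: 8.2
tool_pos: [0.4437, 0.0278, 0.1108]
tool_rot: [0.0, 3.141, -0.0]
contact_force: [0.5, 0.2, -0.2]
opening: 0.0419
grip_force: 0.0
```

```bash
python3 - <<'E'
from fit import *
import pickle
for k in range(3): ctrl.get_image('wrist')
o=ctrl.get_obs();im=ctrl.get_image('wrist');pickle.dump((o,im),open('d5.pkl','wb'))
print(o['tool_pos'],o['tool_rot'],o['t'],o['opening'])
cv2.imwrite('pics/w5c.png',cv2.resize(im['img'][120:370,220:430,::-1],None,fx=2.4,fy=2.4,interpolation=cv2.INTER_CUBIC))
E
```

```text
[0.4447536  0.0276341  0.11118296] [ 1.28062786e-04  3.14086314e+00 -9.85704580e-05] 8.35 0.04191091820127962
```

View pics/w5c.png

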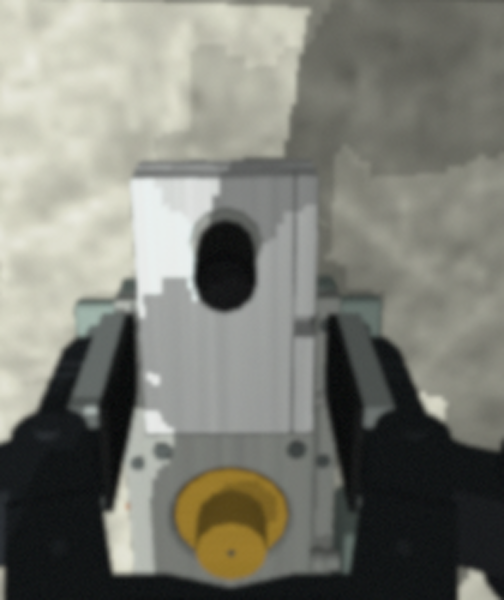

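The blank sits concentrically in the nest at crop (232,513). The knob top is at (225,280) and its washer at (226,238).

```bash
python3 - <<'E'
from h import *
import pickle
o,im=pickle.load(open('d5.pkl','rb'));T=wristT(im,o);p=o['tool_pos']
f=lambda x,y,z:atz(im,220+x/2.4-.5,120+y/2.4-.5,z,T)
print('knob',f(225,281,.066),f(226,236,.036),'punch',f(231,553,.049),'near/far plate',f(226,175,.033),f(215,432,.033),
'sides',f(135,200,.033),f(317,200,.033), 'flange edges',f(174,515,.033),f(289,515,.033),f(232,468,.033))
E
```

```text
knob [0.44129216 0.02675245 0.066     ] [0.44077301 0.02676781 0.036     ] punch [0.54767951 0.02829479 0.049     ] near/far plate [0.42271902 0.02678104 0.033     ] [0.51237288 0.02292048 0.033     ] sides [ 4.30492671e-01 -2.63607517e-04  3.30000000e-02] [0.43045472 0.05378438 0.033     ] flange edges [0.54687986 0.00834401 0.033     ] [0.54682287 0.04854052 0.033     ] [0.52693848 0.02860705 0.033     ]
```

Call:
{"api": "servo_tool", "payload": {"increments": [[[4.2,0.33,-0.08,2,-0.8],[4.2,0.33,-0.08,4.5,-0.8],[4.2,0.33,-0.08,5.6,-0.8],[4.2,0.33,-0.08,5.6,-0.8],[4.2,0.33,-0.08,5.6,-0.8]]]}}

```text
t: 8.9
tool_pos: [0.441, 0.0269, 0.0552]
tool_rot: [-0.022, 3.141, -0.0]
contact_force: [0.5, 1.0, 0.0]
opening: 0.0421
grip_force: 0.0
```

Call:
{"api": "servo_tool", "payload": {"increments": [[[1,0,0,0,0],[1,0,0,0,0],[1,0,0,0,0],[1,0,0,0,0],[1,0,0,0,0]]], "newtons": 60}}

```text
t: 9.4
tool_pos: [0.4416, 0.026, 0.0563]
tool_rot: [-0.022, 3.139, -0.003]
contact_force: [-1.2, -4.7, 4.7]
opening: 0.015
grip_force: 58.6
```

```bash
python3 - <<'E'
from h import *
import pickle
o,D=pickle.load(open('d0.pkl','rb'))
for n,u,v in(('scene',387,148),('side',399,156)): print(atz(D[n],u,v,.222))
for n,u,v in(('scene',381,196),('side',395,203)): print(atz(D[n],u,v,.096))
E
```

```text
[0.63720215 0.02385411 0.222     ]
[0.64488087 0.02547458 0.222     ]
[0.61552838 0.01593433 0.096     ]
[0.66423686 0.04897684 0.096     ]
```

Call:
{"api": "servo_tool", "payload": {"increments": [[[1,-1,0,0,0],[1,-2,0,0,0],[1,-3,0,0,0],[1,-4,0,0,0],[1,-5,0,0,0]]]}}

```text
t: 9.9
tool_pos: [0.4908, 0.0267, 0.0563]
tool_rot: [0.022, -3.14, 0.003]
contact_force: [-7.6, -5.6, 11.5]
opening: 0.0152
grip_force: 59.1
```

Call:
{"api": "servo_tool", "payload": {"increments": [[[1,-0.6,0,0,0],[1,-1.2,0,0,0],[1,-1.6,0,0,0],[1,-2,0,0,0],[1,-2,0,0,0]]]}}

```text
t: 10.4
tool_pos: [0.5124, 0.0271, 0.0563]
tool_rot: [-0.022, 3.137, -0.003]
contact_force: [3.0, -4.8, 1.5]
opening: 0.0149
grip_force: 58.5
```

Call:
{"api": "servo_tool", "payload": {"increments": [[[1,-0.2,0,0,0],[1,-0.4,0,0,0],[1,-0.4,0,0,0]]]}}

```text
t: 10.7
tool_pos: [0.5156, 0.0271, 0.0563]
tool_rot: [-0.022, 3.139, -0.003]
contact_force: [-0.2, -4.9, 4.8]
opening: 0.0155
grip_force: 59.0
```

Call:
{"api": "servo_tool", "payload": {"increments": [[[1,-0.1,0,0,0],[1,-0.2,0,0,0]]]}}

```text
t: 10.9
tool_pos: [0.5168, 0.0271, 0.0563]
tool_rot: [-0.022, 3.141, -0.003]
contact_force: [-5.0, -5.2, 8.3]
opening: 0.0154
grip_force: 59.1
```

Call:
{"api": "servo_tool", "payload": {"increments": [[[1,-0.1,0,0,0],[1,-0.2,0,0,0]]]}}

```text
t: 11.1
tool_pos: [0.5188, 0.0271, 0.0563]
tool_rot: [-0.022, 3.141, -0.003]
contact_force: [-3.9, -5.4, 9.5]
opening: 0.0155
grip_force: 59.0
```

Call:
{"api": "servo_tool", "payload": {"increments": [[[1,-0.1,0,0,0],[1,-0.2,0,0,0]]]}}

```text
t: 11.3
tool_pos: [0.5208, 0.0272, 0.0563]
tool_rot: [-0.022, 3.141, -0.003]
contact_force: [-5.3, -6.2, 8.7]
opening: 0.0151
grip_force: 59.0
```

Call:
{"api": "servo_tool", "payload": {"increments": [[[1,-0.1,0,0,0],[1,-0.2,0,0,0]]]}}

```text
t: 11.5
tool_pos: [0.5228, 0.0272, 0.0563]
tool_rot: [-0.022, 3.141, -0.003]
contact_force: [-4.5, -6.4, 8.7]
opening: 0.015
grip_force: 59.0
```

Call:
{"api": "servo_tool", "payload": {"increments": [[[1,-0.1,0,0,0],[1,-0.2,0,0,0]]]}}

```text
t: 11.7
tool_pos: [0.5248, 0.0272, 0.0563]
tool_rot: [-0.022, 3.141, -0.003]
contact_force: [-5.7, -5.4, 8.6]
opening: 0.0153
grip_force: 59.0
```

Call:
{"api": "servo_tool", "payload": {"increments": [[[1,-0.1,0,0,0],[1,-0.2,0,0,0]]]}}

```text
t: 11.9
tool_pos: [0.5268, 0.0273, 0.0563]
tool_rot: [-0.022, 3.141, -0.003]
contact_force: [-4.1, -6.0, 9.0]
opening: 0.0149
grip_force: 59.0
```

Call:
{"api": "servo_tool", "payload": {"increments": [[[1,-0.1,0,0,0],[1,-0.2,0,0,0]]]}}

```text
t: 12.1
tool_pos: [0.5288, 0.0273, 0.0563]
tool_rot: [-0.022, 3.141, -0.003]
contact_force: [-5.6, -5.1, 9.3]
opening: 0.0151
grip_force: 59.0
```

Call:
{"api": "servo_tool", "payload": {"increments": [[[1,-0.1,0,0,0],[1,-0.2,0,0,0]]]}}

```text
t: 12.3
tool_pos: [0.5308, 0.0273, 0.0563]
tool_rot: [-0.022, 3.141, -0.003]
contact_force: [-4.0, -5.2, 7.9]
opening: 0.0155
grip_force: 59.0
```

Call:
{"api": "servo_tool", "payload": {"increments": [[[1,-0.05,0,0,0],[1,-0.1,0,0,0]]]}}

```text
t: 12.5
tool_pos: [0.5318, 0.0273, 0.0563]
tool_rot: [-0.022, 3.141, -0.003]
contact_force: [-5.3, -5.5, 8.6]
opening: 0.0153
grip_force: 59.0
```

Call:
{"api": "servo_tool", "payload": {"increments": [[[1,-0.05,0,0,0],[1,-0.1,0,0,0]]]}}

```text
t: 12.7
tool_pos: [0.5327, 0.0274, 0.0563]
tool_rot: [-0.022, 3.141, -0.003]
contact_force: [-3.3, -5.4, 8.0]
opening: 0.0154
grip_force: 59.0
```

Call:
{"api": "servo_tool", "payload": {"increments": [[[1,-0.05,0,0,0],[1,-0.1,0,0,0]]]}}

```text
t: 12.9
tool_pos: [0.5337, 0.0274, 0.0563]
tool_rot: [-0.022, 3.141, -0.003]
contact_force: [-3.9, -5.6, 7.8]
opening: 0.0152
grip_force: 59.0
```

Call:
{"api": "servo_tool", "payload": {"increments": [[[1,-0.05,0,0,0],[1,-0.1,0,0,0]]]}}

```text
t: 13.1
tool_pos: [0.5348, 0.0274, 0.0563]
tool_rot: [-0.022, 3.141, -0.003]
contact_force: [-5.1, -6.2, 8.8]
opening: 0.0151
grip_force: 59.0
```

Call:
{"api": "servo_tool", "payload": {"increments": [[[1,-0.05,0,0,0],[1,-0.1,0,0,0]]]}}

```text
t: 13.3
tool_pos: [0.5357, 0.0274, 0.0563]
tool_rot: [-0.022, 3.141, -0.003]
contact_force: [-4.6, -4.9, 8.5]
opening: 0.0147
grip_force: 59.0
```

Call:
{"api": "servo_tool", "payload": {"increments": [[[1,-0.05,0,0,0],[1,-0.1,0,0,0]]]}}

```text
t: 13.5
tool_pos: [0.5367, 0.0274, 0.0563]
tool_rot: [-0.022, 3.141, -0.003]
contact_force: [-4.2, -5.7, 7.7]
opening: 0.0155
grip_force: 59.0
```

Call:
{"api": "servo_tool", "payload": {"increments": [[[1,-0.05,0,0,0],[1,-0.1,0,0,0]]]}}

```text
t: 13.7
tool_pos: [0.5378, 0.0274, 0.0563]
tool_rot: [-0.022, 3.141, -0.003]
contact_force: [-4.8, -5.3, 8.2]
opening: 0.0152
grip_force: 59.0
```

Call:
{"api": "servo_tool", "payload": {"increments": [[[1,-0.05,0,0,0],[1,-0.1,0,0,0]]]}}

```text
t: 13.9
tool_pos: [0.5391, 0.0274, 0.0563]
tool_rot: [-0.022, 3.14, -0.003]
contact_force: [-1.5, -5.7, 6.0]
opening: 0.0154
grip_force: 59.0
```

Call:
{"api": "servo_tool", "payload": {"increments": [[[1,-0.05,0,0,0],[1,-0.1,0,0,0]]]}}

```text
t: 14.1
tool_pos: [0.5406, 0.0275, 0.0563]
tool_rot: [-0.022, 3.139, -0.003]
contact_force: [0.5, -4.3, 4.1]
opening: 0.0153
grip_force: 59.0
```

Call:
{"api": "servo_tool", "payload": {"increments": [[[1,-0.05,0,0,0],[1,-0.1,0,0,0]]]}}

```text
t: 14.3
tool_pos: [0.5417, 0.0275, 0.0563]
tool_rot: [-0.022, 3.138, -0.003]
contact_force: [-0.5, -5.7, 5.0]
opening: 0.0152
grip_force: 58.9
```

The force dropped from -4.5 to about 0, so the ball is pulling the table in. I'll go finer.

Call:
{"api": "servo_tool", "payload": {"increments": [[[1,0,0,0,0],[1,0,0,0,0],[1,0,0,0,0]]]}}

```text
t: 14.6
tool_pos: [0.5418, 0.0275, 0.0563]
tool_rot: [-0.022, 3.138, -0.003]
contact_force: [-0.0, -5.5, 4.2]
opening: 0.0151
grip_force: 58.9
```

Call:
{"api": "servo_tool", "payload": {"increments": [[[1,-0.05,0,0,0],[1,-0.05,0,0,0]]]}}

```text
t: 14.8
tool_pos: [0.542, 0.0275, 0.0563]
tool_rot: [-0.022, 3.139, -0.003]
contact_force: [-1.4, -6.2, 5.3]
opening: 0.0149
grip_force: 58.9
```

Call:
{"api": "servo_tool", "payload": {"increments": [[[1,-0.05,0,0,0],[1,-0.05,0,0,0]]]}}

```text
t: 15.0
tool_pos: [0.5423, 0.0275, 0.0563]
tool_rot: [-0.022, 3.14, -0.003]
contact_force: [-1.9, -3.8, 6.3]
opening: 0.0155
grip_force: 58.9
```

Call:
{"api": "servo_tool", "payload": {"increments": [[[1,-0.05,0,0,0],[1,-0.05,0,0,0]]]}}

```text
t: 15.2
tool_pos: [0.5425, 0.0275, 0.0563]
tool_rot: [-0.022, 3.141, -0.003]
contact_force: [-3.3, -5.0, 6.7]
opening: 0.0149
grip_force: 59.0
```

Call:
{"api": "servo_tool", "payload": {"increments": [[[1,-0.05,0,0,0],[1,-0.05,0,0,0]]]}}

```text
t: 15.4
tool_pos: [0.5427, 0.0275, 0.0563]
tool_rot: [-0.022, 3.141, -0.003]
contact_force: [-4.6, -4.8, 8.1]
opening: 0.0152
grip_force: 59.0
```

Call:
{"api": "servo_tool", "payload": {"increments": [[[1,-0.05,0,0,0],[1,-0.05,0,0,0]]]}}

```text
t: 15.6
tool_pos: [0.543, 0.0275, 0.0563]
tool_rot: [0.022, -3.141, 0.003]
contact_force: [-5.2, -5.7, 10.8]
opening: 0.015
grip_force: 59.1
```

Call:
{"api": "servo_tool", "payload": {"increments": [[[1,-0.05,0,0,0],[1,-0.1,0,0,0],[1,-0.1,0,0,0]]]}}

```text
t: 15.9
tool_pos: [0.5435, 0.0275, 0.0563]
tool_rot: [0.022, -3.14, 0.003]
contact_force: [-7.6, -5.2, 10.5]
opening: 0.0151
grip_force: 59.4
```

A clear restoring force confirms the notch, with its centre at TCP x ≈ 0.5427. I'll ease back to it.

Call:
{"api": "servo_tool", "payload": {"increments": [[[1,0.1,0,0,0],[1,0.2,0,0,0],[1,0.2,0,0,0],[1,0.2,0,0,0]]]}}

```text
t: 16.3
tool_pos: [0.5426, 0.0275, 0.0563]
tool_rot: [-0.022, 3.14, -0.003]
contact_force: [-1.8, -5.5, 6.6]
opening: 0.0151
grip_force: 59.2
```

Call:
{"api": "servo_tool", "payload": {"increments": [[[1,0,0,0,0],[1,0,0,0,0],[1,0,0,0,0],[1,0,0,0,0],[1,0,0,0,0]]]}}

```text
t: 16.8
tool_pos: [0.5427, 0.0275, 0.0563]
tool_rot: [-0.022, 3.14, -0.003]
contact_force: [-3.2, -5.9, 7.4]
opening: 0.0155
grip_force: 59.2
```

```bash
python3 - <<'E'
from h import *
a=ctrl.get_image('wrist')['img'][200:400,200:440,::-1];b=ctrl.get_image('side')['img'][130:290,280:460,::-1]
z=lambda g,w,h:cv2.resize(g,(w,h),interpolation=cv2.INTER_CUBIC)
cv2.imwrite('pics/fin.png',np.hstack([z(a,400,333),z(b,375,333)]))
E
```

```text
(no output)
```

View pics/fin.png

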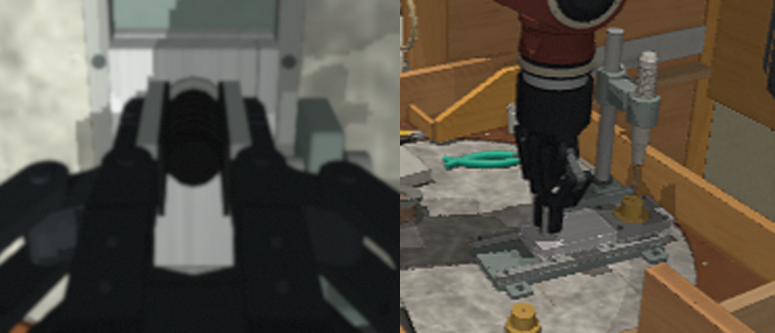

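The knob is gripped (left, 193,130) and the blank sits in the nest directly under the bit (right, 632,205). The drill is untouched, so I'm handing it in.

```bash
python3 -c "
from station import ctrl
print(ctrl.finish_job())"
```

```text
the job is handed in; nothing more can be done
None
```

The 40 mm blank is seated flush in the nest and released, the table is held at the detent notch under the bit with the knob still gripped, and the job is handed in at about 17 s; `finish_job()` returned no verdict.

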